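# Bring the mortar round to the pointer and hold the draining carousel

## Robot

A 6-joint arm with a two-finger parallel gripper is mounted at the origin on the work surface. World frame = base frame: x ahead of the robot, y to its left, z up, the work surface at z = 0. Lengths are in mm, angles in rad, forces in N, time in s.
With the tool pointing down it reaches from about 400 to 925 mm from the base axis. Payload 3.4 kg.
Tool frame: the origin (TCP) lies on the centre line of the jaws, within the pads' length; the fingertips stand 11 mm ahead of it and the grasp point (between the pads) lies 8 mm behind it; z points along the fingers, y is the line along which they close (so a half turn about z gives the same grasp; the last joint's range is limited). The gripper opens to 85 mm and grips with 20 to 120 N. Pads are 22 mm wide; open, the fingers measure 114 mm over their backs; the gripper's body (76 mm by 85 mm) begins 54 mm behind the grasp point. The pads swing forward as they close: fully open they stand 13 mm farther back than shut.
Start: joints at [1.238, 0.307, 1.506, -0, 1.328, -0.073], TCP at [147.178, 555.851, 242.305] pointing down, gripper open.
Joint ranges: [-3.12, 3.12], [-1.05, 2.28], [0.14, 2.33], [-1.42, 4.57], [0.1, 2.73], [-2.68, 2.68]. Speed limits (rad/s): [2.57, 2.57, 3.14, 3.14, 3.14, 3.14].

## Interface

Orientations are given as a rotation vector (axis times angle).
In Python, from plant import get_obs, vision, finish_job gives the robot as it stands. The module is installed in compiled form; this text tells all that it offers.
- The arm moves only by the shell command python3 -m pendant 'ROWS' [FORCE]. ROWS is JSON, a list of rows, each an object with "fingers": the opening, from -1 (shut) to 1 (fully open); "offset": the shift along the world's x, y, z in units of 25 mm (1.0 is 25 mm), a list of three; "yaw": the turn about the world's z in units of 5 degrees (1.0 is 5 degrees). A call has 1 to 12 rows; each row is the pose to reach, as a shift and turn from the pose commanded when the call began; what a row does not reach only later rows make up. A row lasts 1/12 s, in which the tool goes at most 41.7 mm and 7.16 degrees, less where a joint would pass 70% of its speed; a pose out of reach is approached as far as the arm can. A call with a gripper value outside its range is refused whole. The fingers move at their own pace and stop on an object; FORCE is the grip in N (left out, the last holds). Time passes only in rows, so rows that repeat a pose let the fingers close. It gives the time, the measured TCP pose, the force, the opening and the grip force at its end, in the units of the state.
- get_obs(): the state, without advancing time (a new reading comes with each control period).
- vision.capture(name): name is "scene" or "side" or "wrist"; returns a dict with "color" (420x560x3 uint8, red, green, blue), "z_map" (420x560 float32, mm along the optical axis (not along the pixel's ray), 0 where there is no reading), "K" (3x3 intrinsics, pixels), "eye" and "orientation" of the camera in the world. Camera axes: x right, y down, z forward; pixel columns grow to the right and rows downward; lengths in mm; the calibration is good to about 2 mm. A picture is of the moment at which its call begins.
- finish_job(): hands the job in; it is judged then, once.
The state is a dict: "time_s": time; "qpos": joint angles; "qvel": joint speeds; "effort": joint torques, N m; "eef_pos": TCP position; "eef_rot": TCP orientation; "ft_force": force on the tool from outside, world axes, zero at the start; "moment": the same for the moment, N m; "opening": finger opening in mm; "grip_force": force on a finger pad.
Only numpy, scipy, OpenCV 4.12 (cv2) and the standard library are available. Lean on these libraries where they do the work, as an engineer would, in place of code of your own. Each camera call takes 0.05 s, during which the arm holds its last target. There are 200 camera calls.

## Task

The draining carousel stands on a sloping board and swings back downhill when let go. Grip its upright turning post and turn the carousel gently until the wooden mortar stands directly behind the fixed pointer at the board's front. Finish still gripping the carousel there and holding it still, and leave the loose things on the board and counter where they stand.

Things in the scene. Friction and masses are not known exactly. Their poses are not given: they have to be found in the camera images.
- carousel (a joint): Angle of the carousel (rad), a round white disc 300 mm across, 8 mm thick. 0: the mortar is exactly behind the pointer; positive: mortar turned clockwise seen from above, to the low (sink, +y) side. Starts at rest between 1.0 and 2.1; no end stops. Bearing friction about 0.03 N m; the heavy mortar makes it swing back to the low side when let go near 0 (under 1 N at the post).
- hub (a point): Centre of the disc's upper face; a steel knob 24 mm across, 20 mm high stands there. Its axes turn with the carousel: z is the turning axis, leaning 6 degrees from vertical towards the low side of the board; -x points from the centre to the mortar; the post stands midway between -x and -y.
- post_grip (a point): Grip point on the round upright steel turning post: 16 mm diameter, 85 mm tall above the disc, parallel to the turning axis, fixed to the disc 130 mm from the axis, 45 degrees anticlockwise from the mortar seen from above. The point is on its axis, 62 mm above the disc, 23 mm below its top. It can turn between the pads. At least 45 mm free all round it on the disc.
- pointer (a point): Top of the fixed pointer: a dark steel fin 16 x 10 mm, 34 mm tall, on a low diamond-shaped foot 48 mm across, fixed to the draining board just outside the disc's front edge, 182 mm from the turning axis. It does not turn. The mortar must stand on the line from here to the centre of the disc.
- mortar: Short wooden mortar, waisted bowl 90 mm across, 75 mm tall, 0.6 kg, fixed to the disc with its axis 88 mm from the turning axis. Origin at the centre of its underside, z up its axis.
- board: Aluminium draining board 420 x 640 mm, does not move, sloping 6 degrees down towards +y of its own frame (the sink). Origin on the counter under its middle, z vertical, x away from the robot; the carousel's axis stands near its own x = 0, y = 0.09.
- egg_cup: White ceramic egg cup, 48 mm across, 62 mm tall, loose on the board's front low corner, beside the carousel. Origin at the centre of its underside.
- colander: Stainless colander, 184 mm across (230 mm over its two loop handles), 80 mm tall, standing loose on the high end of the board. Origin at the centre of its underside.
- mug: Blue mug 80 mm across, 90 mm tall, on the counter to the right. Origin at the centre of its underside.
- soap: Clear plastic bottle 60 mm across, 170 mm tall, on the counter to the right. Origin at the centre of its underside.
- bowl: White bowl 130 mm across, 55 mm tall, on the counter to the right. Origin at the centre of its underside.
- cups: Two nested purple plastic cups, 81 mm across, 100 mm tall, seated fast on the disc 88 mm from the turning axis, on the far side of the mortar from the post. Origin at the centre of the underside. The disc also carries a glass jar (60 mm across, 70 mm tall) and, across from the mortar, a white ramekin (64 mm across, 45 mm tall), both seated fast.
- salt_jar: Small glass jar with a steel cap, 44 mm across, 75 mm tall, loose on the board's far low corner. Origin at the centre of its underside.
Things that resemble listed ones, but are neither listed nor needed, are in the scene too. Leave any green look-alike of the soap alone.

How it is judged (in metres and radians):
On the way, in this order (a step that is already met when the one before it is completed fails the run):
1. the fingers grip the carousel while the mortar is still well away from the pointer (contact force between the fingers and carousel above 1.5 N and value of joint carousel above 0.5 rad), for 0.2 s.
2. the mortar is behind the pointer and the fingers hold the carousel still (contact force between the fingers and carousel above 1.5 N and value of joint carousel between -0.12 and 0.12 rad and velocity of joint carousel between -0.08 and 0.08 rad/s), for 0.3 s.
At the end, for the whole second after the job is handed in: Fingers grip the carousel (over 1.5 N); mortar within 0.12 rad of the pointer; carousel still (under 0.08 rad/s); egg cup, salt jar and soap bottle upright, and they, the colander, mug and bowl within 30 mm of their starts (all of step 2 and distance of each of egg_cup, salt_jar, colander, mug, soap, bowl from where it was at the start of the episode below 0.03 m and angle between each of egg_cup, salt_jar, soap's own z axis and vertical below 0.3 rad); the arm keeps its last pose, push and grip.
It fails at once if the carousel is spun fast (over 3 rad/s) (velocity of joint carousel above 3 rad/s or velocity of joint carousel below -3 rad/s).
It fails at once if a loose thing on the board or counter is pushed away (distance of any of egg_cup, salt_jar, colander, mug, soap, bowl from where it was at the start of the episode above 0.05 m).
It also fails if it takes over 42 s, if anything falls off the work surface, if the arm or the gripper's body presses on something with over 40 N, if the wrist force passes 120 N, or if a joint passes its speed limit or range.

## Working session

There is one attempt and no reset: what is moved stays moved. The work goes in short steps, Python scripts to look and compute and a shell command to move; the robot and the scene stay as the last step left them, time stands still between calls to the robot, and variables do not carry over. Pictures are saved under pics/ and viewed, at most 10 in all, crops included, and the job is handed in when it is done.

```bash
mkdir -p pics; cat > h.py <<'E'
import numpy as np, cv2
from plant import get_obs, vision
from scipy.spatial.transform import Rotation as R
def cap(n):
    d=vision.capture(n); K=np.array(d["K"]); o=np.array(d["orientation"],float)
    Rm=o if o.shape==(3,3) else R.from_rotvec(o).as_matrix() if o.size==3 else None
    z=d["z_map"]; v,u=np.mgrid[:z.shape[0],:z.shape[1]]
    P=np.stack([(u-K[0,2])/K[0,0]*z,(v-K[1,2])/K[1,1]*z,z],-1)@Rm.T+np.array(d["eye"])
    P[z==0]=np.nan
    return d,P
E
python3 - <<'E'
from h import *
for n in("scene","side"):
    d,P=cap(n); cv2.imwrite(f"pics/{n}0.png",d["color"][:,:,::-1]); np.savez(f"{n}0.npz",c=d["color"],P=P)
    print(n,d["eye"],d["orientation"])
print(get_obs())
E
```

```text
scene [1753.291436    360.65536648  979.54841179] [-1.29133155 -2.01858385  1.04846365]
side [ -39.20975436 -736.31969736  872.76657435] [-2.16433731  0.8668821  -0.39463988]
{'time_s': 0.1, 'qpos': array([ 1.23846548e+00,  3.07474215e-01,  1.50751119e+00,  3.61112584e-06,
        1.32840975e+00, -7.34952282e-02]), 'qvel': array([-2.98281693e-05, -2.04626393e-03, -3.77000933e-03,  7.56667487e-04,
        6.10555295e-04, -1.73856947e-04]), 'effort': array([-6.18002632e-04, -4.58539367e+01, -2.52609372e+01, -1.72785922e-04,
        5.61364344e-03,  2.80300856e-05]), 'eef_pos': array([147.00023028, 555.27919217, 241.49877926]), 'eef_rot': array([-4.05397911e-01, -3.11495513e+00,  2.77184720e-03]), 'ft_force': array([-0.04842508,  0.73273584, -0.1347675 ]), 'moment': array([-0.02730765, -0.04830205,  0.03725588]), 'grip_force': 0.0, 'opening': 85.29679108630705}
```

View pics/scene0.png

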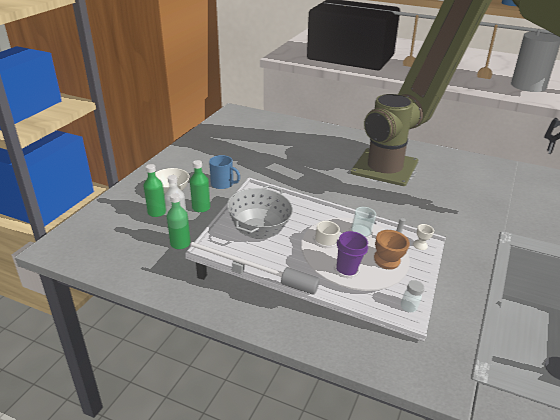

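View pics/side0.png

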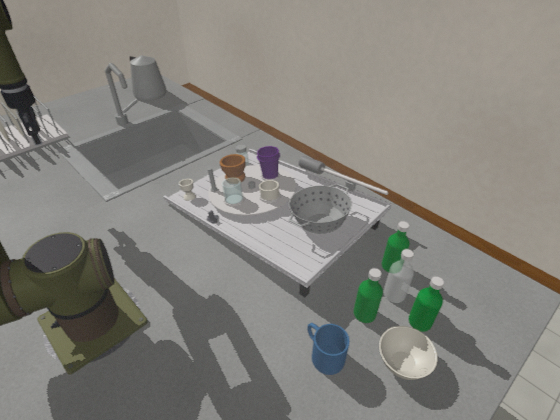

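The scene view shows the mortar at (390,250), the post at about (400,228) and the cups at (350,252). The side view shows the post at (211,180), the pointer at (213,215) and the knob near (251,185). Next I enlarge these and read positions.

```bash
python3 - <<'E'
from h import *
ims=[]
for n,(u,v) in(("side",(155,135)),("scene",(290,190))):
    f=np.load(n+"0.npz"); c=f["c"][v:v+100,u:u+160,::-1]
    ims.append(cv2.resize(c,None,fx=5,fy=3 if 0 else 5,interpolation=cv2.INTER_CUBIC)[:500])
    cv2.imwrite(f"pics/crop_{n}.png",ims[-1])
def med(P,u,v,r=1): return np.nanmedian(P[v-r:v+r+1,u-r:u+r+1].reshape(-1,3),0).round()
P=np.load("side0.npz")["P"]
for nm,u,v in(("post",211,172),("post",211,180),("post",212,188),("pointer",213,214),("pointer",213,210),("knob",251,185),("mortar",233,163),("cups",268,156),("ram",270,187),("disc",250,200),("disc",215,200),("eggcup",187,185),("board",250,225)): print(nm,u,v,med(P,u,v))
P=np.load("scene0.npz")["P"]; print("scene")
for nm,u,v in(("post",401,222),("post",401,228),("mortar",390,240),("cups",350,240),("disc",340,275),("disc",375,275),("disc",325,255),("egg",425,230),("salt",414,287)): print(nm,u,v,med(P,u,v))
E
```

```text
post 211 172 [512. 168. 129.]
post 211 180 [508. 168. 102.]
post 212 188 [507. 165.  68.]
pointer 213 214 [433.  63.  61.]
pointer 213 210 [461. 104.  38.]
knob 251 185 [602.  73.  84.]
mortar 233 163 [623. 195. 102.]
cups 268 156 [676.  65. 168.]
ram 270 187 [631.  11.  96.]
disc 250 200 [555.  25.  74.]
disc 215 200 [480. 113.  64.]
eggcup 187 185 [444. 215.  86.]
board 250 225 [491. -50.  56.]
scene
post 401 222 [521. 172. 133.]
post 401 228 [522. 175. 115.]
mortar 390 240 [577. 159. 106.]
cups 350 240 [671.  74. 142.]
disc 340 275 [731.  74.  72.]
disc 375 275 [677. 153.  58.]
disc 325 255 [676.  10.  74.]
egg 425 230 [434. 230.  69.]
salt 414 287 [726. 261.  98.]
```

View pics/crop_side.png

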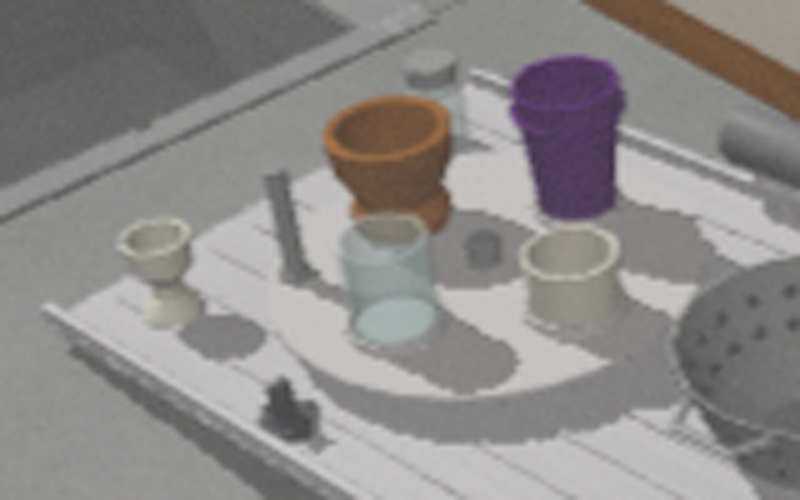

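View pics/crop_scene.png

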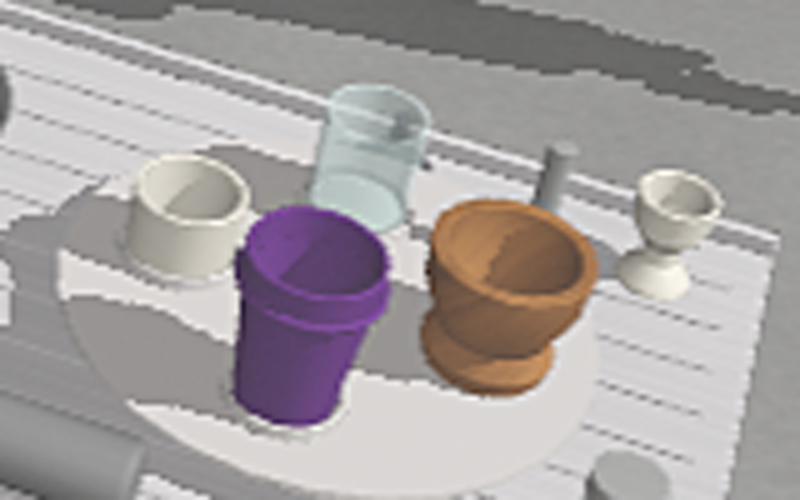

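The knob is at (251,185), the pointer top at (211,211) and the post at (212,180) in the side view. I'll refine the pointer, the hub and the disc plane.

```bash
python3 - <<'E'
from h import *
f=np.load("side0.npz");c=f["c"].astype(int);P=f["P"]
s=c.sum(2)
m=np.zeros(s.shape,bool);m[208:224,205:221]=1;m&=(s<300)
for v in range(208,224):
    k=m[v]; 
    if k.any(): print(v,np.where(k)[0][[0,-1]],np.nanmedian(P[v][k],0).round(),s[v][k].min())
# disc plane: bright, in ball around the hub
h=np.array([608,80])
r=np.hypot(P[...,0]-h[0],P[...,1]-h[1])
zz=70-0.105*(P[...,1]-80)
k=(r<145)&(abs(P[...,2]-zz)<12)
Q=P[k]
for _ in range(5):
    A=np.c_[Q[:,:2]-h,np.ones(len(Q))];x=np.linalg.lstsq(A,Q[:,2],rcond=None)[0]
    Q=Q[abs(A@x-Q[:,2])<5]
print("plane",x,len(Q),"yaw",np.degrees(np.arctan2(-x[1],-x[0])))
k=np.zeros(s.shape,bool);k[178:191,246:258]=1;k&=P[...,2]>x[2]+8
print("knob",np.nanmean(P[k],0),np.argwhere(k).mean(0),k.sum())
E
```

```text
212 [210 212] [429.  63.  74.] 238
213 [209 212] [426.  63.  72.] 231
214 [209 212] [425.  61.  69.] 225
215 [209 213] [426.  63.  65.] 224
216 [208 217] [428.  63.  61.] 230
217 [208 215] [427.  62.  53.] 225
218 [209 217] [430.  59.  51.] 224
219 [208 217] [429.  58.  50.] 217
220 [209 216] [425.  55.  49.] 231
221 [211 216] [422.  46.  50.] 225
222 [212 216] [423.  46.  47.] 251
plane [ 6.81558735e-03 -1.05361386e-01  6.78255944e+01] 1799 yaw 93.7011762860964
knob [605.81462368  77.80862748  84.90641607] [183.63157895 250.97368421] 38
```

Hub ≈ (609,80,68), with the disc plane leaning 6° toward the board's +y (yaw ≈ 4°). The pointer direction is ≈ 184°, the post is at ≈ 138° and the mortar at ≈ 93°, so the carousel stands at about 1.6 rad. I'll move above the post with the closing axis radial.

```bash
python3 -m pendant '[{"fingers":0.6,"offset":[0.6,-0.6,0],"yaw":-1},{"fingers":0.2,"offset":[1.7,-1.8,0],"yaw":-2.3},{"fingers":0.2,"offset":[2.8,-2.9,0],"yaw":-3.6},{"fingers":0.2,"offset":[3.9,-4.1,0],"yaw":-4.9},{"fingers":0.2,"offset":[5,-5.2,0],"yaw":-6.2},{"fingers":0.2,"offset":[6.1,-6.4,0],"yaw":-7.5},{"fingers":0.2,"offset":[7.2,-7.5,0],"yaw":-8.8},{"fingers":0.2,"offset":[8.3,-8.7,0],"yaw":-10.1},{"fingers":0.2,"offset":[9.4,-9.9,0],"yaw":-11.4},{"fingers":0.2,"offset":[10.5,-11,0],"yaw":-12.7},{"fingers":0.2,"offset":[11.2,-11.7,0],"yaw":-14},{"fingers":0.2,"offset":[12,-12.5,0],"yaw":-15.3}]' 40
python3 -m pendant '[{"fingers":0.2,"offset":[0.8,-0.9,0],"yaw":-1.3},{"fingers":0.2,"offset":[1.5,-1.7,0],"yaw":-2.6},{"fingers":0.2,"offset":[2,-2.3,0],"yaw":-3.9},{"fingers":0.2,"offset":[2.4,-2.6,0],"yaw":-5.2},{"fingers":0.2,"offset":[2.6,-2.8,0],"yaw":-6.5},{"fingers":0.2,"offset":[2.6,-2.8,0],"yaw":-7.8},{"fingers":0.2,"offset":[2.6,-2.8,0],"yaw":-8.1},{"fingers":0.2,"offset":[2.6,-2.8,0],"yaw":-8.1}]'
python3 - <<'E'
from h import *
o=get_obs();print(o["eef_pos"],R.from_rotvec(o["eef_rot"]).as_matrix().round(3),o["opening"],o["qpos"].round(2))
d,P=cap("wrist");cv2.imwrite("pics/w1.png",d["color"][:,:,::-1]);np.savez("w1.npz",c=d["color"],P=P)
E
```

```text
time_s: 1.1
eef_pos: [447.8, 241.7, 242.0]
eef_rot: [-2.254, -2.187, 0.001]
ft_force: [0.9, 0.7, -1.0]
opening: 51.3
grip_force: 0.0
time_s: 1.77
eef_pos: [512.0, 172.9, 241.7]
eef_rot: [-2.869, -1.28, 0.002]
ft_force: [-0.4, -0.3, -0.7]
opening: 51.0
grip_force: 0.0
[511.98908126 172.9457687  241.74806929] [[ 0.668  0.744 -0.001]
 [ 0.744 -0.668 -0.   ]
 [-0.001 -0.001 -1.   ]] 50.970990039959155 [0.25 0.26 1.58 0.   1.31 0.98]
```

View pics/w1.png

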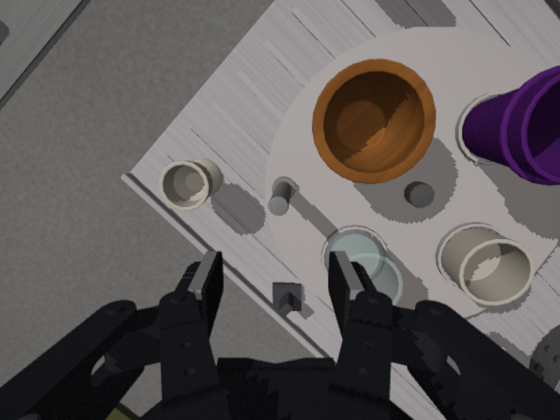

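The wrist view shows the post top at (279,200), the knob at (420,194), the pointer at (287,295), the mortar rim at (374,122), the jar at about (360,265) and the egg cup at (188,185).

```bash
python3 - <<'E'
from h import *
f=np.load("w1.npz");P=f["P"]
def med(u,v,r=2): return np.nanmedian(P[v-r:v+r+1,u-r:u+r+1].reshape(-1,3),0).round(1)
for n,u,v in(("posttop",279,203),("posttop",277,206),("postbase",287,180),("knob",420,196),("pointer",287,297),("pointer",289,306),("jarfloor",357,253),("mortarfloor",362,120),("egg",188,183)):print(n,med(u,v))
def rim(box,h):
    u0,v0,u1,v1=box;Q=P[v0:v1,u0:u1].reshape(-1,3);Q=Q[(Q[:,2]>h)];
    print(box,cv2.minEnclosingCircle(Q[:,:2].astype(np.float32)),np.nanmax(Q[:,2]),len(Q))
rim((300,50,440,190),118);rim((150,150,225,215),90)
rim((265,170,300,220),120);rim((400,175,440,212),78)
rim((265,275,310,322),60)
# post by height
B=P[165:225,255:310].reshape(-1,3)
for z in range(65,140,10):
    q=B[(abs(B[:,2]-z)<5)];print(z,len(q),q.mean(0).round(1) if len(q) else 0)
E
```

```text
posttop [519.3 176.7 142.6]
posttop [516.7 176.  142.6]
postbase [526.4 171.7  64.3]
knob [611.2  82.3  87.9]
pointer [437.8  70.1  60.7]
pointer [437.9  67.7  75.7]
jarfloor [537.   99.6 133.8]
mortarfloor [613.4 171.6  83.6]
egg [447.4 235.3  54.6]
(300, 50, 440, 190) ((609.3718872070312, 174.05926513671875), 44.73949432373047) 139.64624011500348 5664
(150, 150, 225, 215) ((453.671630859375, 218.73394775390625), 12.788627624511719) 90.3041028346795 4
(265, 170, 300, 220) ((517.6260375976562, 174.72181701660156), 8.658437728881836) 144.42681787595282 409
(400, 175, 440, 212) ((607.6858520507812, 100.42253112792969), 31.32731819152832) 137.03412499620651 562
(265, 275, 310, 322) ((450.08984375, 70.94976806640625), 26.26748275756836) 77.34602312978222 331
65 901 [514.2 146.4  61.8]
75 21 [523.3 172.9  75.6]
85 25 [523.  173.3  84.9]
95 33 [523.  173.3  94.8]
105 34 [522.7 175.7 104.8]
115 33 [522.6 176.7 114.7]
125 44 [523.1 176.4 124.5]
135 49 [522.2 179.  135.6]
```

```bash
python3 -m pendant '[{"fingers":0.2,"offset":[0.24,0.04,-1],"yaw":0},{"fingers":0.2,"offset":[0.24,0.04,-2.2],"yaw":0},{"fingers":0.2,"offset":[0.24,0.04,-3.2],"yaw":0},{"fingers":0.2,"offset":[0.24,0.04,-4],"yaw":0},{"fingers":0.2,"offset":[0.24,0.04,-4.6],"yaw":0},{"fingers":0.2,"offset":[0.24,0.04,-5],"yaw":0},{"fingers":0.2,"offset":[0.24,0.04,-5],"yaw":0},{"fingers":0.2,"offset":[0.24,0.04,-5],"yaw":0}]' 40
python3 -m pendant '[{"fingers":-0.3,"offset":[0,0,0],"yaw":0},{"fingers":-0.6,"offset":[0,0,0],"yaw":0},{"fingers":-1,"offset":[0,0,0],"yaw":0},{"fingers":-1,"offset":[0,0,0],"yaw":0},{"fingers":-1,"offset":[0,0,0],"yaw":0},{"fingers":-1,"offset":[0,0,0],"yaw":0},{"fingers":-1,"offset":[0,0,0],"yaw":0},{"fingers":-1,"offset":[0,0,0],"yaw":0}]' 40
python3 - <<'E'
import numpy as np
# arc table: shifts from phi0=137 in 25mm units, 5deg steps
C=np.array([612,80,68.]);n=np.array([-.007,.1045,.9945]);n/=np.linalg.norm(n)
e1=np.array([1,0,.007]);e2=np.cross(n,e1)
p=lambda a:C+130*(e1*np.cos(np.radians(a))+e2*np.sin(np.radians(a)))+66*n
print(p(137))
for i in range(0,47): print(i*2,((p(137+2*i)-p(137))/25).round(2),round(i*.4,1))
E
```

```text
time_s: 2.48
eef_pos: [518.0, 174.4, 117.1]
eef_rot: [-2.867, -1.283, 0.001]
ft_force: [-0.3, 0.6, 0.0]
opening: 51.3
grip_force: 0.0
time_s: 3.15
eef_pos: [518.1, 175.3, 118.7]
eef_rot: [-2.867, -1.282, -0.003]
ft_force: [-4.0, 4.1, 4.0]
opening: 16.1
grip_force: 38.8
[516.52687332 175.07352608 123.7065345 ]
0 [0. 0. 0.] 0.0
2 [-0.12 -0.13  0.01] 0.4
4 [-0.24 -0.27  0.03] 0.8
6 [-0.35 -0.41  0.04] 1.2
8 [-0.46 -0.56  0.06] 1.6
10 [-0.56 -0.71  0.07] 2.0
12 [-0.65 -0.86  0.09] 2.4
14 [-0.75 -1.02  0.1 ] 2.8
16 [-0.83 -1.18  0.12] 3.2
18 [-0.91 -1.34  0.13] 3.6
20 [-0.98 -1.51  0.15] 4.0
22 [-1.05 -1.67  0.17] 4.4
24 [-1.12 -1.84  0.19] 4.8
26 [-1.17 -2.02  0.2 ] 5.2
28 [-1.22 -2.19  0.22] 5.6
30 [-1.27 -2.36  0.24] 6.0
32 [-1.3  -2.54  0.26] 6.4
34 [-1.33 -2.72  0.28] 6.8
36 [-1.36 -2.9   0.29] 7.2
38 [-1.38 -3.08  0.31] 7.6
40 [-1.39 -3.26  0.33] 8.0
42 [-1.4  -3.44  0.35] 8.4
44 [-1.4  -3.62  0.37] 8.8
46 [-1.39 -3.8   0.39] 9.2
48 [-1.38 -3.98  0.41] 9.6
50 [-1.36 -4.16  0.43] 10.0
52 [-1.34 -4.34  0.45] 10.4
54 [-1.3  -4.51  0.47] 10.8
56 [-1.27 -4.69  0.48] 11.2
58 [-1.22 -4.87  0.5 ] 11.6
60 [-1.17 -5.04  0.52] 12.0
62 [-1.12 -5.21  0.54] 12.4
64 [-1.06 -5.38  0.56] 12.8
66 [-0.99 -5.55  0.58] 13.2
68 [-0.91 -5.71  0.59] 13.6
70 [-0.83 -5.87  0.61] 14.0
72 [-0.75 -6.03  0.63] 14.4
74 [-0.66 -6.19  0.65] 14.8
76 [-0.56 -6.34  0.66] 15.2
78 [-0.46 -6.49  0.68] 15.6
80 [-0.35 -6.64  0.7 ] 16.0
82 [-0.24 -6.78  0.71] 16.4
84 [-0.13 -6.92  0.73] 16.8
86 [-0.01 -7.05  0.74] 17.2
88 [ 0.12 -7.18  0.76] 17.6
90 [ 0.25 -7.31  0.77] 18.0
92 [ 0.39 -7.43  0.78] 18.4
```

```bash
python3 -m pendant '[{"fingers":-1,"offset":[-0.06,-0.07,0],"yaw":0.2},{"fingers":-1,"offset":[-0.18,-0.2,0.02],"yaw":0.6},{"fingers":-1,"offset":[-0.35,-0.41,0.04],"yaw":1.2},{"fingers":-1,"offset":[-0.46,-0.56,0.06],"yaw":1.6},{"fingers":-1,"offset":[-0.56,-0.71,0.07],"yaw":2},{"fingers":-1,"offset":[-0.65,-0.86,0.09],"yaw":2.4},{"fingers":-1,"offset":[-0.75,-1.02,0.1],"yaw":2.8},{"fingers":-1,"offset":[-0.83,-1.18,0.12],"yaw":3.2},{"fingers":-1,"offset":[-0.91,-1.34,0.13],"yaw":3.6},{"fingers":-1,"offset":[-0.98,-1.51,0.15],"yaw":4},{"fingers":-1,"offset":[-1.02,-1.59,0.16],"yaw":4.2},{"fingers":-1,"offset":[-1.02,-1.59,0.16],"yaw":4.2}]' 40
```

```text
time_s: 4.15
eef_pos: [491.0, 134.6, 122.8]
eef_rot: [-2.585, -1.783, 0.001]
ft_force: [-6.3, 3.1, 8.2]
opening: 15.0
grip_force: 38.7
```

```bash
python3 -m pendant '[{"fingers":-1,"offset":[-0.03,-0.08,0.01],"yaw":0.2},{"fingers":-1,"offset":[-0.1,-0.25,0.03],"yaw":0.6},{"fingers":-1,"offset":[-0.17,-0.51,0.05],"yaw":1.2},{"fingers":-1,"offset":[-0.25,-0.77,0.08],"yaw":1.8},{"fingers":-1,"offset":[-0.3,-1.04,0.11],"yaw":2.4},{"fingers":-1,"offset":[-0.34,-1.31,0.13],"yaw":3},{"fingers":-1,"offset":[-0.37,-1.58,0.16],"yaw":3.6},{"fingers":-1,"offset":[-0.38,-1.85,0.19],"yaw":4.2},{"fingers":-1,"offset":[-0.38,-2.12,0.22],"yaw":4.8},{"fingers":-1,"offset":[-0.36,-2.39,0.25],"yaw":5.4},{"fingers":-1,"offset":[-0.34,-2.57,0.27],"yaw":5.8},{"fingers":-1,"offset":[-0.34,-2.57,0.27],"yaw":5.8}]' 40
```

```text
time_s: 5.15
eef_pos: [481.9, 69.8, 129.4]
eef_rot: [-2.054, -2.374, 0.003]
ft_force: [-6.2, 1.2, 10.8]
opening: 14.8
grip_force: 39.2
```

```bash
python3 -m pendant '[{"fingers":-1,"offset":[0.01,-0.09,0.01],"yaw":0.2},{"fingers":-1,"offset":[0.03,-0.26,0.03],"yaw":0.6},{"fingers":-1,"offset":[0.1,-0.53,0.05],"yaw":1.2},{"fingers":-1,"offset":[0.19,-0.88,0.09],"yaw":2},{"fingers":-1,"offset":[0.28,-1.14,0.12],"yaw":2.6},{"fingers":-1,"offset":[0.37,-1.39,0.15],"yaw":3.2},{"fingers":-1,"offset":[0.49,-1.63,0.17],"yaw":3.8},{"fingers":-1,"offset":[0.61,-1.87,0.2],"yaw":4.4},{"fingers":-1,"offset":[0.75,-2.1,0.22],"yaw":5},{"fingers":-1,"offset":[0.85,-2.25,0.24],"yaw":5.4},{"fingers":-1,"offset":[0.9,-2.33,0.25],"yaw":5.6},{"fingers":-1,"offset":[0.9,-2.33,0.25],"yaw":5.6}]' 40
python3 - <<'E'
from h import *
for n in("wrist","side"):
    d,P=cap(n);cv2.imwrite(f"pics/{n}2.png",d["color"][:,:,::-1]);np.savez(f"{n}2.npz",c=d["color"],P=P)
    hsv=cv2.cvtColor(d["color"],cv2.COLOR_RGB2HSV)
    k=(hsv[...,0]>5)&(hsv[...,0]<20)&(hsv[...,1]>100)&(P[...,2]>118)&(P[...,2]<200)&(abs(P[...,0]-560)<200)&(abs(P[...,1]-80)<200)
    Q=P[k][:,:2].astype(np.float32)
    if len(Q)>20: print(n,len(Q),cv2.minEnclosingCircle(Q),P[k].mean(0))
E
```

```text
time_s: 6.15
eef_pos: [504.6, 10.6, 135.6]
eef_rot: [-1.419, -2.8, 0.006]
ft_force: [-4.1, -1.4, 11.1]
opening: 15.0
grip_force: 57.5
wrist 23963 ((525.4532470703125, 98.8211898803711), 45.155540466308594) [529.02058476 103.92926776 135.7751529 ]
side 141 ((514.978271484375, 99.16816711425781), 43.924922943115234) [508.33162517 109.13446928 132.6364738 ]
```

View pics/wrist2.png

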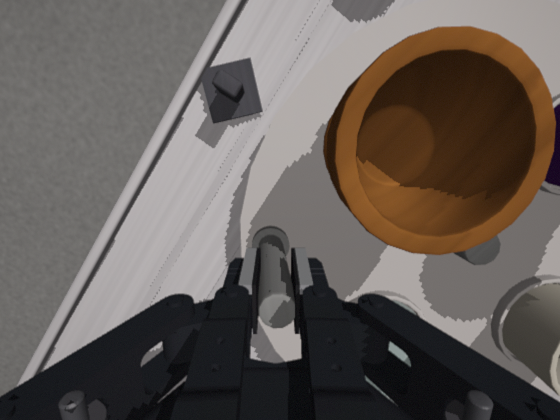

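View pics/side2.png

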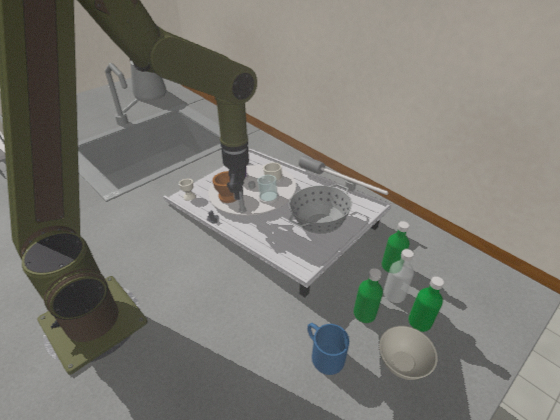

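In the wrist view the post (275,290) sits between the pads. The mortar rim is at (440,140), still short of the pointer at (228,85) by about 12°.

```bash
python3 -m pendant '[{"fingers":-1,"offset":[0.05,-0.08,0.01],"yaw":0.2},{"fingers":-1,"offset":[0.16,-0.22,0.03],"yaw":0.6},{"fingers":-1,"offset":[0.27,-0.36,0.04],"yaw":1},{"fingers":-1,"offset":[0.39,-0.49,0.05],"yaw":1.4},{"fingers":-1,"offset":[0.51,-0.62,0.07],"yaw":1.8},{"fingers":-1,"offset":[0.61,-0.72,0.08],"yaw":2.1},{"fingers":-1,"offset":[0.68,-0.79,0.09],"yaw":2.3},{"fingers":-1,"offset":[0.71,-0.82,0.09],"yaw":2.4},{"fingers":-1,"offset":[0.71,-0.82,0.09],"yaw":2.4},{"fingers":-1,"offset":[0.71,-0.82,0.09],"yaw":2.4},{"fingers":-1,"offset":[0.71,-0.82,0.09],"yaw":2.4},{"fingers":-1,"offset":[0.71,-0.82,0.09],"yaw":2.4}]' 40
python3 - <<'E'
from h import *
d,P=cap("wrist");cv2.imwrite("pics/wrist3.png",d["color"][:,:,::-1])
hsv=cv2.cvtColor(d["color"],cv2.COLOR_RGB2HSV)
k=(hsv[...,0]>5)&(hsv[...,0]<20)&(hsv[...,1]>100)&(P[...,2]>125)&(abs(P[...,0]-560)<200)&(abs(P[...,1]-80)<200)
print(cv2.minEnclosingCircle(P[k][:,:2].astype(np.float32)))
k=(P[...,0]>415)&(P[...,0]<455)&(P[...,1]>45)&(P[...,1]<95)&(P[...,2]>66)&(P[...,2]<85)
Q=P[k];print(len(Q),Q.mean(0)); Q=Q[Q[:,2]>73];print(len(Q),Q.mean(0))
o=get_obs();print(o["eef_pos"],abs(o["qvel"]).max())
E
```

```text
time_s: 7.25
eef_pos: [523.0, -10.2, 138.0]
eef_rot: [-1.12, -2.934, 0.007]
ft_force: [-1.9, -2.6, 7.7]
opening: 15.1
grip_force: 68.4
((520.5008544921875, 40.27444839477539), 84.66997528076172)
706 [431.81788284  65.45364447  74.98291451]
596 [431.44089596  66.0531407   75.97954072]
[523.00109508 -10.18314824 137.9716556 ] 0.0021855027336158757
```

View pics/wrist3.png

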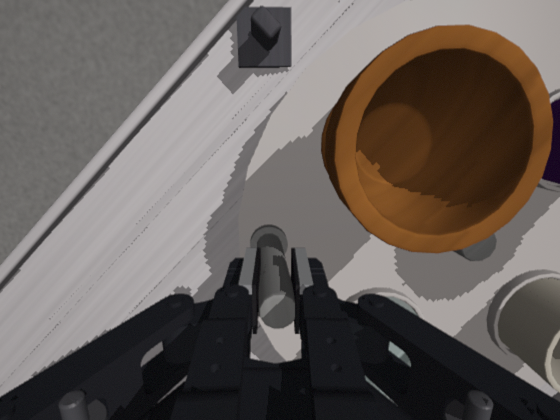

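In the wrist view the mortar (440,140) now lies close to the line from the pointer (265,28) to the hub knob (478,247). I'll measure the remaining error with a cleaner mask.

```bash
python3 - <<'E'
from h import *
d,P=cap("wrist")
hsv=cv2.cvtColor(d["color"],cv2.COLOR_RGB2HSV)
k=((hsv[...,0]>5)&(hsv[...,0]<20)&(hsv[...,1]>100)&(P[...,2]>130)&(P[...,2]<160)).astype(np.uint8)
n,L,S,_=cv2.connectedComponentsWithStats(k);i=1+S[1:,4].argmax();Q=P[L==i]
c,r=cv2.minEnclosingCircle(Q[:,:2].astype(np.float32));z=np.median(Q[:,2]);print(c,r,z)
for h in((612,80),(609,80)):
  print("mortar",np.degrees(np.arctan2(c[1]-7.8-h[1],c[0]+.5-h[0]))%360,[np.degrees(np.arctan2(p[1]-h[1],p[0]-h[0]))%360 for p in((431.4,66-2.8),(437.9,69-2.8))])
p=get_obs()["eef_pos"];print("post-45",np.degrees(np.arctan2(p[1]-6.9-80,p[0]+.5-612))%360-45)
E
```

```text
(524.2582397460938, 80.57335662841797) 45.07676696777344 140.57251261196348
mortar 184.73526688124434 [np.float64(185.31454566994475), np.float64(184.53206229279465)]
mortar 184.90309018226097 [np.float64(185.4037913602497), np.float64(184.61118593668323)]
post-45 182.64087828634493
```

```bash
python3 -m pendant '[{"fingers":-1,"offset":[0,0,0],"yaw":0},{"fingers":-1,"offset":[0,0,0],"yaw":0},{"fingers":-1,"offset":[0,0,0],"yaw":0},{"fingers":-1,"offset":[0,0,0],"yaw":0},{"fingers":-1,"offset":[0,0,0],"yaw":0},{"fingers":-1,"offset":[0,0,0],"yaw":0}]' 40 && python3 -c "from plant import finish_job; print(finish_job())"
```

```text
time_s: 7.85
eef_pos: [523.0, -10.2, 138.0]
eef_rot: [-1.12, -2.934, 0.007]
ft_force: [-2.2, -2.7, 8.7]
opening: 14.6
grip_force: 68.4
the job is handed in; nothing more can be done
None
```

I turned the carousel until the mortar stood behind the pointer, within about 1° by the final measurement, and handed the job in at about 8 s with the post still gripped and the arm still. The hand-in returned no verdict. I kept clear of the loose things but did not measure their positions again at the end.

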